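# Gauge a door rail against a flip stop

## Task

Flip the stop on the jig's fence fully down with its lever, then bring the wooden rail up to it: press the rail flat against the fence and its end squarely against the stop, into both at the same time with a light push of 5 to 10 newtons, held for about a second. Let go and flip the stop all the way up again, leaving the rail lying against the fence exactly where it was gauged. Do not force the rail into the stop or shift the stop along the fence, handle the lever without violence, and leave everything else on the bench alone.

Things in the scene. Friction and masses are not known exactly. Their poses are not given: they have to be found in the camera images.
- jig: Cut-off jig with a grey laminate board, fixed to the bench, board 250 x 600 x 18 mm. Origin on the bench, 18 mm under the board's top. x points across the fence away from the robot, y along it, z up. The board spans x -150..100, y -300..300. The fence's front face, which the rail must lie against, is the plane x = +40, facing -x. A thin saw slot crosses at y = -130.
- fence: Wooden fence fixed on the jig, 30 mm thick (jig x 40..70) and 25 mm high above the board (top 43 mm above the bench), with a 6 mm gap for the saw. Same origin and axes as the jig.
- stop: Flip stop: aluminium carriage clamped somewhere on the fence's top, 44 mm long (y), 30 mm deep (x), set 3 mm behind the fence face, with hinge ears to 92 mm above the board and a hinged steel leaf. Origin on the fence's front face plane at board height, mid-length; axes as the jig. The hinge line is parallel to y, 80 mm above the origin. The clamp slips along y at about 40 N.
- stop_face (a point): Point on the carriage in the plane of the leaf's gauging face (the -y side of the leaf, 7 mm to the -y side of the carriage's middle), on the fence's front face plane at board height. Axes as the jig. The rail's +y end must butt this plane.
- leaf (a joint): Hinge angle of the stop's leaf, rad: 0 fully down, 1.4 fully up (hard stops). Stays where left; turning takes about 0.22 N m. Down, the leaf is a steel bar 14 mm wide (y) hanging from the hinge to 7 mm above the board, 4 to 28 mm in front of the fence face. Up, the bar sticks out level over the board to the robot's side. The lever is one piece with it.
- knob (a point): Centre of the 24 mm ball knob on the end of the stop's lever, a straight 12 mm rod from the hinge line; the knob is 75 mm from it. At leaf angle 0 the lever leans 40 degrees (0.7 rad) from vertical to the jig's -x; at angle a it leans a - 0.7 rad to +x. Pushing it to -x flips the stop down, to +x flips it up; follow its arc, as a level push jams on a lever leaning towards the finger.
- rail: Plain softwood cabinet rail standing on edge on the jig's board in front of the fence, 38 mm thick (its x) x 260 mm long (its y) x 60 mm high, 0.2 to 0.4 kg, loose. Origin at the centre of its underside; when flat against the fence it lies at jig x = +21. The top 35 mm stand above the fence and can be gripped across the thickness.
- rail_end (a point): Middle of the lower edge of the rail's +y end face, 130 mm from its origin along its y; this end goes to the stop.
- offcut: Bystander: small wooden block 40 x 70 x 20 mm on the jig's board; origin under its centre.
- pencil: Bystander: carpenter's pencil 150 mm long, 8 mm thick, on the jig's board; origin under its centre.
- glue: Bystander: white glue bottle 64 mm diameter, 190 mm high; origin under its centre.
- tape: Bystander: black tape measure 70 x 35 x 66 mm; origin under its centre.
- tub: Bystander: clear open tub 80 mm diameter, 70 mm high; origin under its centre.
- driver: Bystander: screwdriver lying on the bench.
- drill: Bystander: green cordless drill standing on its battery, about 210 mm high; origin under its battery.

How it is judged (in metres and radians):
On the way, in this order (a step that is already met when the one before it is completed fails the run):
1. the stop is flipped fully down (value of joint leaf below 0.06 rad), for 0.2 s.
2. the stop still down, the rail is pressed at once against the stop (over 3 N) and against the fence (over 2 N), seated square to both (value of joint leaf below 0.08 rad and contact force between rail and stop above 3 N and contact force between rail and fence above 2 N and x of rail in the frame of jig between 0.0192 and 0.023 m and y of rail_end in the frame of stop_face between -0.0018 and 0.0015 m and angle between the y axis of rail and the y axis of jig, either way round below 0.012 rad and angle between rail's own z axis and vertical below 0.03 rad), for 0.5 s.
3. the stop is flipped all the way up (value of joint leaf above 1.2 rad), for 0.2 s.
At the end, for the whole second after the job is handed in: The leaf is up (above 1.2 rad); the rail stands still on the board, upright within 0.03 rad, parallel to the fence within 0.012 rad, its back within about 2 mm of the fence face (1.8 mm) and its +y end within 1.8 mm short of and 1.5 mm beyond the gauging plane (value of joint leaf above 1.2 rad and linear speed of rail below 0.01 m/s and x of rail in the frame of jig between 0.0192 and 0.023 m and y of rail_end in the frame of stop_face between -0.0018 and 0.0015 m and angle between the y axis of rail and the y axis of jig, either way round below 0.012 rad and angle between rail's own z axis and vertical below 0.03 rad); the robot touches nothing.
It fails at once if the rail is forced into the stop with more than 15 N (contact force between rail and stop above 15 N).
It fails at once if the stop is shifted along the fence by more than 2 mm (distance of stop_face from where it was at the start of the episode above 0.002 m).
It fails at once if the robot loads the stop or its lever with more than 30 N (contact force between any of the arm, the fingers and stop above 30 N).
It fails at once if a bystander is moved by more than 20 mm (distance of any of offcut, pencil, glue, tape, tub, driver, drill from where it was at the start of the episode above 0.02 m).
It also fails if it takes over 72 s, if anything falls off the work surface, if the arm or the gripper's body presses on something with over 40 N, if the wrist force passes 120 N, or if a joint passes its speed limit or range.

## Robot

A 6-joint arm with a two-finger parallel gripper is mounted at the origin on the work surface. World frame = base frame: x ahead of the robot, y to its left, z up, the work surface at z = 0. Lengths are in m, angles in degrees, forces in N, time in s.
With the tool pointing down it reaches from about 0.4 to 0.925 m from the base axis. Payload 3.4 kg.
Tool frame: the origin (TCP) lies midway between the tips of the shut fingers; the grasp point (between the pads) lies 19 mm behind it (hold_point_z is the distance from the TCP to the grasp point, in m); y points along the fingers, x is the direction in which the jaws open and shut, and the axes are right-handed (so a half turn about y gives the same grasp; the last joint's range is limited). The gripper opens to 85 mm and grips with 20 to 120 N. Pads are 22 mm wide; open, the fingers measure 114 mm over their backs; the gripper's body (76 mm by 85 mm) begins 54 mm behind the grasp point. The pads swing forward as they close: fully open they stand 13 mm farther back than shut.
Start: joints at [-67.58, 17.578, 86.31, -0, 76.112, -4.211], TCP at [0.258, -0.514, 0.231] pointing down, gripper open.
Joint ranges: [-179.03, 179.03], [-60, 130.46], [8.19, 133.38], [-81.62, 261.62], [5.75, 156.47], [-153.77, 153.77]. Speed limits (degrees/s): [147.25, 147.25, 180, 180, 180, 180].

## Interface

Orientations are given as a 3x3 rotation matrix whose columns are the frame's x, y, z axes.
In Python, from bench import state, capture, camera_info, close_job, hold_point_z gives the robot as it stands.
- The arm moves only by the shell command python3 -m inch 'ROWS'. ROWS is JSON, a list of rows, each a list of 3 entries, a list of its own where there are three numbers: the shift along the tool's x, y, z in cm, then the turn, a rotation vector about the tool's x, y, z in degrees, then the opening, from 0 (shut) to 1 (fully open). A call has exactly 8 rows; each row is the pose to reach, as a shift and turn from the pose commanded when the call began, along the tool's axes at that moment; what a row does not reach only later rows make up. A row lasts 1/12 s, in which the tool goes at most 41.7 mm and 7.16 degrees, less where a joint would pass 70% of its speed; a pose out of reach is approached as far as the arm can. A call with a gripper value outside its range is refused whole. The fingers move at their own pace and stop on an object; the grip force is fixed at half the most. Time passes only in rows, so rows that repeat a pose let the fingers close, or fill a call up. It gives the time, the measured TCP pose, the force and the opening at its end, in the units of the state.
- state(): the state, without advancing time (a new reading comes with each control period).
- capture(name): name is "scene" or "top"; returns (picture, depth): 420x560x3 uint8, blue, green, red; 420x560 float32, m along the optical axis (not along the pixel's ray), 0 where there is no reading.
- camera_info(name): a dict with "fx", "fy", "cx", "cy" (pixels), "xyz" and "attitude" of the camera in the world. Camera axes: x right, y up, looking along -z (the intrinsics and any distortion apply to the point x, -y, -z); pixel columns grow to the right and rows downward; lengths in m; the calibration is good to about 2 mm. A picture is of the moment at which its call begins. camera_info takes no time and is no camera call.
- close_job(): hands the job in, once; it reports no verdict.
The state is a dict: "time": time; "joints": joint angles; "qd": joint speeds; "effort": joint torques, N m; "ee_pos": TCP position; "orientation": TCP orientation; "ft_force": force on the tool from outside, world axes, zero at the start; "ft_torque": the same for the moment, N m; "finger_gap": opening from 0.0 (shut) to 1.0 (fully open).
Only numpy, scipy, OpenCV 4.12 (cv2) and the standard library are available. Lean on these libraries where they do the work, as an engineer would, in place of code of your own. Each camera call takes 0.05 s, during which the arm holds its last target. There are 200 camera calls.

## Working session

There is one attempt and no reset: what is moved stays moved. The work goes in short steps, Python scripts to look and compute and a shell command to move; the robot and the scene stay as the last step left them, time stands still between calls to the robot, and variables do not carry over. Pictures are saved under pics/ and viewed, about 8 in all and at most 12, crops included, and the job is handed in when it is done.

```bash
ls; mkdir -p pics
python3 - <<'E'
from bench import *
import cv2, numpy as np
print(state())
for n in("scene","top"):
    i=camera_info(n);print(n,i)
    p,d=capture(n);cv2.imwrite(f"pics/{n}0.png",p);np.save(f"pics/{n}0.npy",d)
print(hold_point_z)
E
```

```text
pics
{'time': 0.0, 'joints': array([-6.75778323e+01,  1.76224076e+01,  8.63839774e+01,  1.04712059e-04,
        7.61097129e+01, -4.21206904e+00]), 'qd': array([-0.08200894, -0.06026178, -0.00311983,  0.05604338,  0.01303939,
        0.02031239]), 'effort': array([ 5.19049845e-04, -4.57553387e+01, -2.51918221e+01,  1.44519468e-04,
        1.33266061e-02,  1.70662213e-05]), 'ee_pos': array([ 0.25747515, -0.5133576 ,  0.23037897]), 'orientation': array([[ 4.48292131e-01, -7.71243379e-04,  8.93886777e-01],
       [-8.93884826e-01,  1.87377505e-03,  4.48292769e-01],
       [-2.02068557e-03, -9.99997947e-01,  1.50595858e-04]]), 'ft_force': array([ 0.48562072, -0.17389685,  0.6349506 ]), 'ft_torque': array([0.0508347 , 0.03065776, 0.02438845]), 'finger_gap': 1.002478762366962}
scene {'fx': 504.50157778927695, 'fy': 504.50157778927695, 'cx': 278.4013702308098, 'cy': 214.63860176897208, 'xyz': array([ 1.42258162, -0.85832354,  1.33508814]), 'attitude': array([[ 0.69669144, -0.51679271,  0.49754028],
       [ 0.71713831,  0.48407193, -0.50138509],
       [ 0.01826688,  0.7061159 ,  0.70786062]])}
top {'fx': 441.8565908326106, 'fy': 441.8565908326106, 'cx': 282.23816468296945, 'cy': 214.06737459706542, 'xyz': array([0.38868429, 0.00551808, 1.43046975]), 'attitude': array([[-0.00681304,  0.99150635, -0.12987974],
       [-0.99997568, -0.00656172,  0.00236286],
       [ 0.00149056,  0.12989268,  0.99152694]])}
0.0187
```

View images.

View pics/scene0.png

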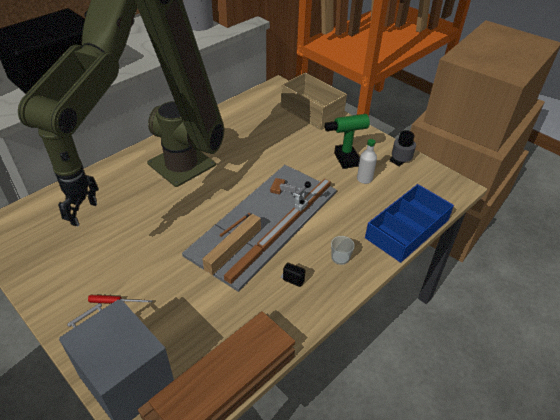

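View pics/top0.png

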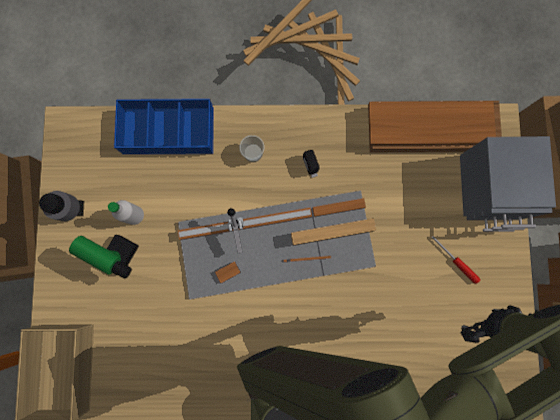

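```bash
cat > h.py <<'E'
from bench import *
import cv2, numpy as np
def cloud(n,d):
    i=camera_info(n);v,u=np.indices(d.shape)
    P=np.stack([(u-i["cx"])/i["fx"]*d,-(v-i["cy"])/i["fy"]*d,-d],-1)
    W=P@i["attitude"].T+i["xyz"];W[d==0]=np.nan;return W
def proj(n,p):
    i=camera_info(n);q=(np.atleast_2d(p)-i["xyz"])@i["attitude"]
    return np.stack([i["cx"]+i["fx"]*q[:,0]/-q[:,2],i["cy"]+i["fy"]*-q[:,1]/-q[:,2]],-1)
E
python3 - <<'E'
from h import *
np.set_printoptions(precision=4,suppress=True)
for n in("top","scene"):
    d=np.load(f"pics/{n}0.npy");W=cloud(n,d);x,y,z=np.moveaxis(W,-1,0)
    roi=(x>.35)&(x<.85)&(y>-.35)&(y<.4)
    for lab,a,b in(("bench",-.01,.009),("board",.011,.026),("fence",.036,.05),("rail",.07,.085),("hi",.09,.3)):
        m=roi&(z>a)&(z<b)
        k,l,st,c=cv2.connectedComponentsWithStats(m.astype('u1'))
        for j in np.argsort(-st[1:,4])[:3]+1:
            if st[j,4]<12 or lab=="bench":continue
            q=W[l==j];r=cv2.minAreaRect(q[:,:2].astype('f4'))
            print(n,lab,st[j,4],"c",np.round(r[0],4),"s",np.round(r[1],4),"ang",round(r[2],2),"z",np.round(np.median(q[:,2]),4), q.min(0),q.max(0))
p=cv2.imread("pics/top0.png")[190:300,170:380];cv2.imwrite("pics/c1.png",cv2.resize(p,None,fx=3.8,fy=3.8,interpolation=cv2.INTER_CUBIC))
p=cv2.imread("pics/scene0.png")[160:290,180:345];cv2.imwrite("pics/c2.png",cv2.resize(p,None,fx=4.6,fy=4.6,interpolation=cv2.INTER_CUBIC))
E
```

```text
top board 9940 c [0.4776 0.0221] s [0.2502 0.6004] ang 9.38 z 0.0174 [ 0.3501 -0.2925  0.011 ] [0.6484 0.3262 0.026 ]
top board 406 c [0.5519 0.2534] s [0.0272 0.167 ] ang 9.65 z 0.0173 [0.5273 0.1703 0.011 ] [0.5755 0.3378 0.0251]
top board 42 c [0.7971 0.1021] s [0.0302 0.06  ] ang 16.64 z 0.0172 [0.774  0.0703 0.0112] [0.8124 0.1268 0.0257]
top fence 652 c [0.5587 0.0197] s [0.0307 0.2208] ang 9.45 z 0.0429 [ 0.5269 -0.0892  0.036 ] [0.5895 0.1268 0.0496]
top fence 488 c [ 0.5918 -0.1785] s [0.0312 0.1653] ang 9.86 z 0.0421 [ 0.5629 -0.2613  0.0362] [ 0.6173 -0.0954  0.05  ]
top fence 482 c [0.5201 0.2512] s [0.031  0.1613] ang 9.32 z 0.0427 [0.4934 0.171  0.036 ] [0.5471 0.3321 0.0499]
top rail 1036 c [ 0.5114 -0.1552] s [0.0383 0.2605] ang 9.48 z 0.0771 [ 0.4731 -0.2857  0.07  ] [ 0.5493 -0.0242  0.0848]
top rail 253 c [ 0.8182 -0.3136] s [0.0719 0.0612] ang 89.73 z 0.0724 [ 0.7876 -0.3497  0.07  ] [ 0.849  -0.2777  0.085 ]
top rail 163 c [0.7856 0.3042] s [0.0632 0.1811] ang 22.36 z 0.0772 [0.778  0.231  0.0701] [0.8481 0.3997 0.0844]
top hi 302 c [0.5101 0.1392] s [0.1237 0.04
[... 566 characters left out ...]
c [0.5196 0.2536] s [0.0333 0.1522] ang 9.85 z 0.0446 [0.4906 0.1807 0.0361] [0.5457 0.3294 0.05  ]
scene fence 154 c [ 0.5275 -0.1561] s [0.0358 0.2626] ang 2.69 z 0.0438 [ 0.5036 -0.2881  0.036 ] [ 0.551  -0.0257  0.0498]
scene rail 724 c [ 0.5109 -0.1563] s [0.045  0.2652] ang 9.54 z 0.0784 [ 0.4688 -0.288   0.07  ] [ 0.5525 -0.0238  0.085 ]
scene rail 377 c [ 0.8198 -0.3152] s [0.0694 0.0602] ang 89.96 z 0.0735 [ 0.7897 -0.3499  0.07  ] [ 0.85   -0.2805  0.0814]
scene rail 147 c [0.7873 0.3001] s [0.0653 0.1842] ang 21.89 z 0.0774 [0.7763 0.2246 0.0701] [0.8495 0.3967 0.0848]
scene hi 249 c [0.5097 0.1353] s [0.1309 0.0423] ang 15.05 z 0.1112 [0.4424 0.1184 0.0901] [0.5737 0.1634 0.176 ]
```

View pics/c1.png

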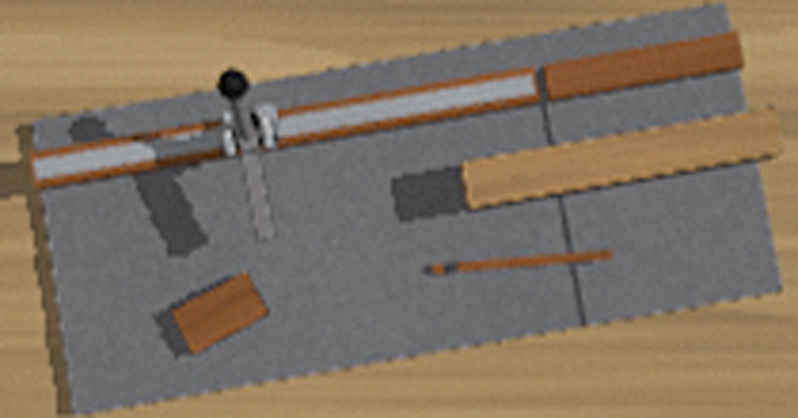

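View pics/c2.png

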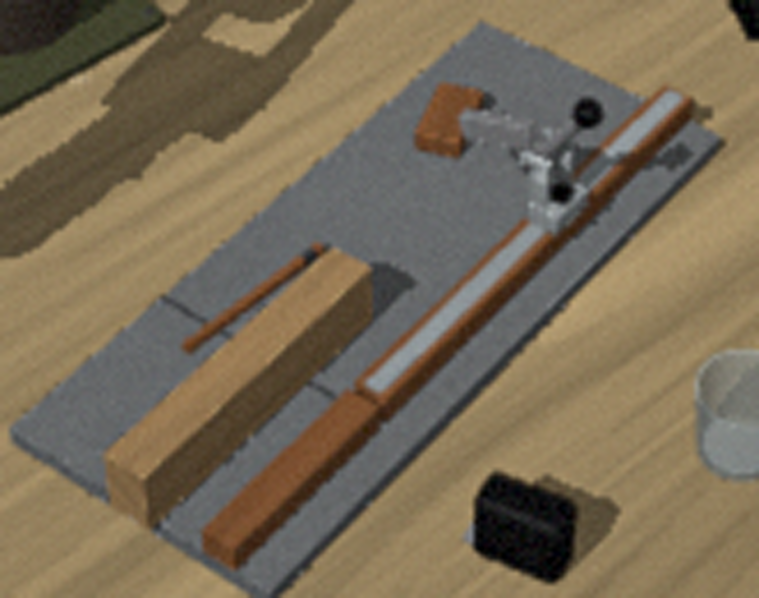

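Run:
```python
from h import *
np.set_printoptions(precision=4,suppress=True)
th=np.radians(9.45);R=np.array([[np.cos(th),-np.sin(th),0],[np.sin(th),np.cos(th),0],[0,0,1]]);o=np.array([.5023,.0262,0])
for n in("top","scene"):
    d=np.load(f"pics/{n}0.npy");p=cv2.imread(f"pics/{n}0.png");J=(cloud(n,d)-o)@R
    x,y,z=np.moveaxis(J,-1,0)
    roi=(abs(y-.1)<.1)
    k=roi&(x>.06)&(x<.12)&(z>.125)&(p.max(-1)<70); q=J[k];print(n,"knob",k.sum(),q.mean(0),q.min(0),q.max(0))
    b=roi&(x>-.03)&(x<.025)&(z>.085)&(z<.14);q=J[b];print("leaf",b.sum(),q.mean(0),np.percentile(q,[5,95],axis=0))
    c=roi&(x>.04)&(x<.075)&(z>.06)&(z<.115);q=J[c];print("ears",c.sum(),np.percentile(q,[3,50,97],axis=0))
    f=(abs(y)<.29)&(z>.039)&(z<.047)&(x>.02)&(x<.09);q=J[f];print("fence x/yaw",np.percentile(q[:,0],[3,97]),np.polyfit(q[:,1],q[:,0],1), q[:,1].min(),q[:,1].max())
```

```text
top knob 50 [0.0767 0.1133 0.1681] [0.0613 0.1032 0.1422] [0.0879 0.1246 0.1757]
leaf 98 [-0.0023  0.1122  0.1108] [[-0.0272  0.1062  0.1005]
 [ 0.022   0.119   0.1214]]
ears 98 [[0.0405 0.0917 0.061 ]
 [0.0528 0.1069 0.0895]
 [0.0709 0.1324 0.113 ]]
fence x/yaw [0.04   0.0687] [-0.0004  0.0543] -0.289882396828657 0.28973504241350045
scene knob 38 [0.0802 0.1079 0.1672] [0.0694 0.1007 0.1444] [0.0907 0.1193 0.176 ]
leaf 89 [-0.0032  0.1075  0.1072] [[-0.0273  0.1008  0.0907]
 [ 0.0202  0.1181  0.1201]]
ears 156 [[0.0409 0.0884 0.0614]
 [0.0552 0.105  0.0794]
 [0.0712 0.1309 0.1132]]
fence x/yaw [0.0388 0.0699] [0.0029 0.0553] -0.2894904462054492 0.28884243790057323
```

```bash
cat >> h.py <<'E'
from scipy.spatial.transform import Rotation as Ro
import sys
th=np.radians(9.45);RJ=Ro.from_euler('z',9.45,degrees=True).as_matrix();OJ=np.array([.5023,.0262,0])
TD=np.array([[1,0,0],[0,0,1],[0,-1,0]]).T  # tool cols in jig: x=jx, y=-z, z=jy
TD=np.column_stack([[1,0,0],[0,0,-1],[0,1,0]])
def st():
    s=state();p=(s["ee_pos"]-OJ)@RJ;R=np.array(s["orientation"])
    print("t",round(s["time"],2),"tcp_jig mm",np.round(p*1e3,1),"F_jig",np.round(s["ft_force"]@RJ,1),"T",np.round(s["ft_torque"]@RJ,2),"gap",round(s["finger_gap"],3),"rot err",np.round(Ro.from_matrix(R.T@RJ@TD).as_rotvec(degrees=True),2))
    return s
def go(pj):
    s=st();R=np.array(s["orientation"])
    print("shift cm",np.round((RJ@(np.array(pj)/1e3)+OJ-s["ee_pos"])@R*100,2))
E
python3 -c "
from h import *
go([75,110,260])"
```

```text
t 0.1 tcp_jig mm [-330.1 -492.1  230.5] F_jig [ 0.3 -0.2 -0.2] T [-0.03 -0.01  0.06] gap 1.002 rot err [ -0.08 -72.82  -0.09]
shift cm [-45.56  -2.86  56.49]
```

```bash
python3 -m inch '[[[-10,-2,12.5],[0,-20,0],0.53],[[-20,-2.9,25],[0,-40,0],0.53],[[-30,-2.9,37],[0,-55,0],0.53],[[-38,-2.9,47],[0,-65,0],0.53],[[-45.5,-2.9,56.5],[0,-72.8,0],0.53],[[-45.5,-2.9,56.5],[0,-72.8,0],0.53],[[-45.5,-2.9,56.5],[0,-72.8,0],0.53],[[-45.5,-2.9,56.5],[0,-72.8,0],0.53]]'; python3 -c "
from h import *
go([75,110,260])"
```

```text
time: 0.77
ee_pos: [0.3958, -0.2093, 0.2485]
orientation: [[0.995, -0.0, 0.1], [-0.1, 0.0, 0.995], [-0.0, -1.0, 0.0]]
ft_force: [0.1, 0.2, -0.3]
finger_gap: 0.529
t 0.77 tcp_jig mm [-143.7 -214.8  248.5] F_jig [ 0.1  0.2 -0.3] T [0.02 0.03 0.02] gap 0.529 rot err [ -0.02 -15.2   -0.02]
shift cm [12.59 -1.14 37.08]
```

```bash
python3 -m inch '[[[3,-1,9],[0,-7,0],0.53],[[6,-1.1,18],[0,-15.2,0],0.53],[[12.6,-1.1,37],[0,-15.2,0],0.53],[[12.6,-1.1,37],[0,-15.2,0],0.53],[[12.6,-1.1,37],[0,-15.2,0],0.53],[[12.6,-1.1,37],[0,-15.2,0],0.53],[[12.6,-1.1,37],[0,-15.2,0],0.53],[[12.6,-1.1,37],[0,-15.2,0],0.53]]' >/dev/null; python3 -c "
from h import *
go([75,110,260])"
```

```text
t 1.43 tcp_jig mm [ 44.1  60.4 258.5] F_jig [ 0.5 -0.1 -0.3] T [-0.05  0.05 -0.02] gap 0.532 rot err [ 0.01 -0.3  -0.04]
shift cm [ 3.07 -0.15  4.98]
```

```bash
python3 -m inch '[[[1.6,0,2.6],[0,0,0],0.53],[[3.1,0,5],[0,-0.2,0],0.53],[[3.1,0,5],[0,-0.2,0],0.53],[[3.1,0,5],[0,-0.2,0],0.53],[[3.1,1.5,5],[0,-0.2,0],0.53],[[3.1,3.5,5],[0,-0.2,0],0.53],[[3.1,5,5],[0,-0.2,0],0.53],[[3.1,5,5],[0,-0.2,0],0.53]]' >/dev/null
python3 - <<'E'
from h import *
go([75,110,150])
for n,sl in(("top",(slice(150,300),slice(140,340))),("scene",(slice(90,240),slice(200,400)))):
    p,d=capture(n);cv2.imwrite(f"pics/k_{n}.png",p);np.save(f"pics/k_{n}.npy",d)
    P=(OJ+(RJ@np.array([75,110,163])/1e3),OJ+(RJ@np.array([75,110,210])/1e3));print(proj(n,P))
a=cv2.imread("pics/k_top.png")[170:280,180:310];b=cv2.imread("pics/k_scene.png")[100:210,240:370]
cv2.imwrite("pics/k.png",cv2.resize(np.hstack([a,b]),None,fx=3,fy=3,interpolation=cv2.INTER_CUBIC))
E
```

```text
t 2.1 tcp_jig mm [ 71.4 106.8 205.4] F_jig [ 0.3 -0.3  0.9] T [-0.01  0.03  0.  ] gap 0.532 rot err [ 0.04 -0.2  -0.44]
shift cm [0.4  5.54 0.33]
[[232.279662   213.19161701]
 [230.41477001 210.96861299]]
[[306.25192727 184.39813429]
 [307.03764818 174.14158809]]
```

View pics/k.png

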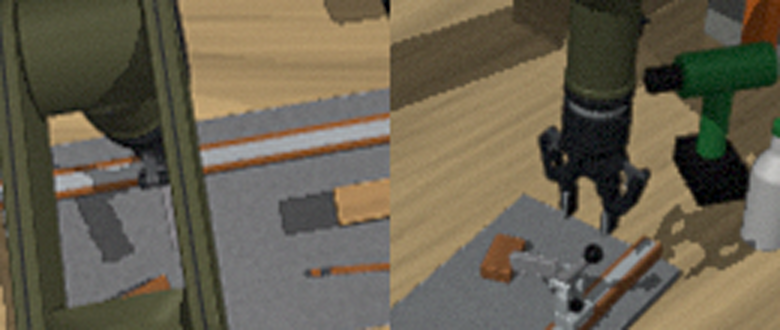

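```bash
python3 -m inch '[[[0.4,1,0.3],[0,0,0],0.53],[[0.4,2,0.3],[0,0,0],0.53],[[0.4,3,0.3],[0,0,0],0.53],[[0.4,4,0.3],[0,0,0],0.53],[[0.4,5,0.3],[0,0,0],0.53],[[0.4,5.5,0.3],[0,0,0],0.53],[[0.4,5.5,0.3],[0,0,0],0.53],[[0.4,5.5,0.3],[0,0,0],0.53]]' >/dev/null; python3 -c "
from h import *
go([75,110,150])"
```

```text
t 2.87 tcp_jig mm [ 78.7 111.1 153.2] F_jig [-0.  -0.3  0.7] T [0.02 0.03 0.04] gap 0.526 rot err [ 0.   -0.12 -0.07]
shift cm [-0.37  0.32 -0.11]
```

```bash
python3 -m inch '[[[0,0,0],[0,0,0],0.41],[[-0.3,0,0],[0,0,0],0.41],[[-0.6,0,0],[0,0,0],0.41],[[-0.9,-0.05,0],[0,0,0],0.41],[[-1.3,-0.2,0],[0,0,0],0.41],[[-1.7,-0.35,0],[0,0,0],0.41],[[-2.1,-0.45,0],[0,0,0],0.41],[[-2.5,-0.55,0],[0,0,0],0.41]]' >/dev/null; python3 -c "
from h import *
go([15,110,158])"
```

```text
t 3.53 tcp_jig mm [ 58.7 111.2 162.3] F_jig [ 5.4 -0.1  4.9] T [-0.06 -1.06 -0.05] gap 0.413 rot err [-0.01 -0.13  0.66]
shift cm [-4.37  0.38 -0.13]
```

```bash
python3 -m inch '[[[-0.5,-0.2,0],[0,0,0],0.41],[[-1,-0.3,0],[0,0,0],0.41],[[-1.5,-0.4,0],[0,0,0],0.41],[[-2,-0.4,0],[0,0,0],0.41],[[-2.5,-0.4,0],[0,0,0],0.41],[[-3,-0.3,0],[0,0,0],0.41],[[-3.5,-0.2,0],[0,0,0],0.41],[[-3.9,-0.1,0],[0,0,0],0.41]]' >/dev/null; python3 -c "
from h import *
go([-3,110,152])"
```

```text
t 4.2 tcp_jig mm [ 13.5 111.2 159.7] F_jig [ 2.5 -0.6  2.4] T [ 0.04 -0.43  0.01] gap 0.41 rot err [ 0.   -0.12 -0.1 ]
shift cm [-1.65  0.77 -0.13]
```

```bash
python3 -m inch '[[[-0.35,0.1,0],[0,0,0],0.41],[[-0.7,0.2,0],[0,0,0],0.41],[[-1.1,0.35,0],[0,0,0],0.41],[[-1.4,0.5,0],[0,0,0],0.41],[[-1.7,0.65,0],[0,0,0],0.41],[[-2.0,0.8,0],[0,0,0],0.41],[[-2.2,0.95,0],[0,0,0],0.41],[[-2.4,1.1,0],[0,0,0],0.41]]' >/dev/null; python3 -c "
from h import *
go([-14,110,146])"
```

```text
t 4.87 tcp_jig mm [ -9.4 111.3 149.3] F_jig [1.7 0.2 3.2] T [ 0.02 -0.34 -0.03] gap 0.41 rot err [-0.   -0.12 -0.02]
shift cm [-0.46  0.33 -0.13]
```

```bash
python3 -m inch '[[[-0.05,0.05,0],[0,0,0],0.41],[[-0.1,0.1,0],[0,0,0],0.41],[[-0.15,0.15,0],[0,0,0],0.41],[[-0.2,0.2,0],[0,0,0],0.41],[[-0.25,0.25,0],[0,0,0],0.41],[[-0.3,0.3,0],[0,0,0],0.41],[[-0.35,0.35,0],[0,0,0],0.41],[[-0.35,0.35,0],[0,0,0],0.41]]' >/dev/null; python3 -c "
from h import *
go([-14,110,146])"
```

```text
t 5.53 tcp_jig mm [-12.3 111.3 146. ] F_jig [1.5 0.3 5.5] T [-0.01 -0.25 -0.05] gap 0.413 rot err [-0.   -0.12  0.04]
shift cm [-0.17 -0.   -0.13]
```

```bash
python3 -m inch '[[[-0.05,0.05,0],[0,0,0],0.41],[[-0.1,0.1,0],[0,0,0],0.41],[[-0.15,0.15,0],[0,0,0],0.41],[[-0.2,0.15,0],[0,0,0],0.41],[[-0.25,0.2,0],[0,0,0],0.41],[[-0.3,0.2,0],[0,0,0],0.41],[[-0.3,0.2,0],[0,0,0],0.41],[[-0.3,0.2,0],[0,0,0],0.41]]' >/dev/null
python3 - <<'E'
from h import *
go([-14,110,146])
n="scene"
p,d=capture(n);cv2.imwrite(f"pics/l_{n}.png",p);np.save(f"pics/l_{n}.npy",d)
cv2.imwrite("pics/l.png",cv2.resize(p[140:230,240:350],None,fx=6,fy=6,interpolation=cv2.INTER_CUBIC))
for a in (0,.1,.2): print(a,proj(n,OJ+RJ@np.array([.04+.075*np.sin(a-.7),.110,.098+.075*np.cos(a-.7)])))
E
```

```text
t 6.2 tcp_jig mm [-12.2 111.3 145.1] F_jig [5.1 0.5 6.2] T [ 0.05 -0.97  0.01] gap 0.41 rot err [-0.01 -0.12  0.39]
shift cm [-0.18 -0.1  -0.13]
0 [[286.83971977 176.53790958]]
0.1 [[288.23783717 176.2397965 ]]
0.2 [[289.73580916 176.11971542]]
```

View pics/l.png

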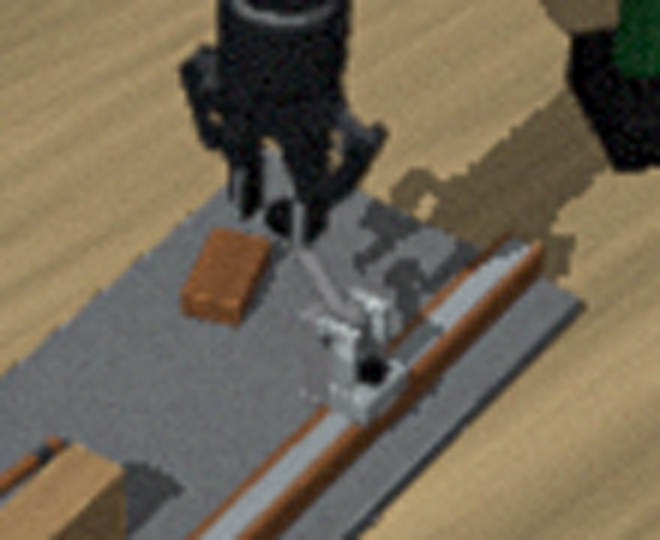

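```bash
python3 -m inch '[[[-0.05,0.05,0],[0,0,0],0.41],[[-0.1,0.05,0],[0,0,0],0.41],[[-0.15,0.05,0],[0,0,0],0.41],[[-0.2,0.05,0],[0,0,0],0.41],[[-0.2,0.05,0],[0,0,0],0.41],[[-0.2,0.05,0],[0,0,0],0.41],[[-0.2,0.05,0],[0,0,0],0.41],[[-0.2,0.05,0],[0,0,0],0.41]]' >/dev/null; python3 -c "
from h import *
go([-14,110,146])"
```

```text
t 6.92 tcp_jig mm [-12.5 111.3 145.1] F_jig [ 7.2 -0.7  5.9] T [-0.04 -1.33 -0.03] gap 0.409 rot err [-0.01 -0.13  0.59]
shift cm [-0.15 -0.1  -0.13]
```

```bash
python3 -m inch '[[[0.4,0,0],[0,0,0],0.45],[[0.9,0,0],[0,0,0],0.5],[[0.9,-0.5,0],[0,0,0],0.5],[[0.9,-1.5,0],[0,0,0],0.5],[[0.9,-3,0],[0,0,0],0.5],[[0.9,-5,0],[0,0,0],0.6],[[0.9,-7,0],[0,0,0],0.6],[[0.9,-7,0],[0,0,0],0.6]]' >/dev/null; python3 -c "
from h import *
go([-21,-180,130])"
```

```text
t 7.58 tcp_jig mm [ -7.4 111.4 216.1] F_jig [0.2 0.3 0.3] T [ 0.05 -0.03  0.03] gap 0.599 rot err [-0.01 -0.12  0.21]
shift cm [ -1.33   8.6  -29.14]
```

```bash
python3 -m inch '[[[-0.3,0,-4],[0,0,0],0.7],[[-0.6,0,-8],[0,0,0],0.7],[[-0.9,1,-12],[0,0,0],0.7],[[-1.2,3,-16],[0,0,0],0.7],[[-1.4,5,-20],[0,0,0],0.7],[[-1.4,7,-24],[0,0,0],0.7],[[-1.4,8.5,-28],[0,0,0],0.7],[[-1.4,8.5,-29.1],[0,0,0],0.7]]' >/dev/null;  python3 -m inch '[[[0,0,0],[0,-0.1,0],0.7],[[0,0,0],[0,-0.1,0],0.7],[[0,0,0],[0,-0.1,0],0.7],[[0,0,0],[0,-0.1,0],0.7],[[0,0,0],[0,-0.1,0],0.7],[[0,0,0],[0,-0.1,0],0.7],[[0,0,0],[0,-0.1,0],0.7],[[0,0,0],[0,-0.1,0],0.7]]' >/dev/null
python3 - <<'E'
from h import *
go([-21,-180,49])
p,d=capture("scene");W=(cloud("scene",d)-OJ)@RJ;x,y,z=np.moveaxis(W,-1,0)
m=(z>.073)&(z<.083)&(abs(x+.02)<.05)&(y>-.33)&(y<-.03)
q=W[m];r=cv2.minAreaRect(q[:,:2].astype('f4'));print(r)
cv2.imwrite("pics/r.png",cv2.resize(p[170:290,160:320],None,fx=4,fy=4,interpolation=cv2.INTER_CUBIC))
E
```

```text
t 8.92 tcp_jig mm [ -22.9 -179.1  128.7] F_jig [0.2 0.2 0.4] T [0.04 0.06 0.02] gap 0.7 rot err [0.02 0.04 0.03]
shift cm [ 0.19  7.97 -0.09]
((-0.021100984886288643, -0.1818404495716095), (0.26347723603248596, 0.04401332885026932), 89.9781265258789)
```

View pics/r.png

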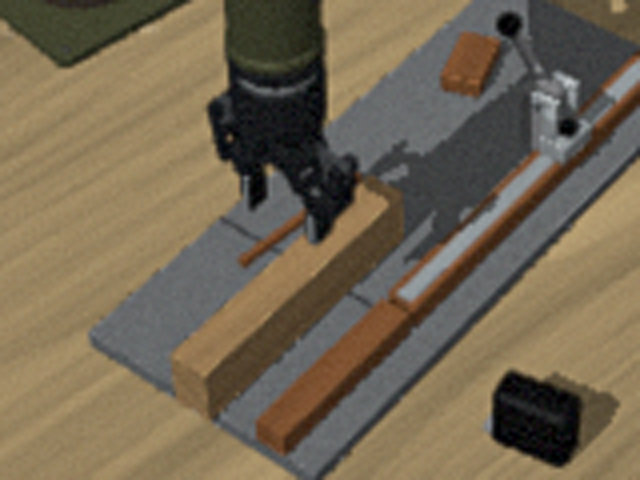

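```bash
python3 -m inch '[[[0.2,1.5,0],[0,0,0],0.7],[[0.2,3.5,0],[0,0,0],0.7],[[0.2,5.5,0],[0,0,0],0.7],[[0.2,7,0],[0,0,0],0.7],[[0.2,8,0],[0,0,0],0.7],[[0.2,8,0],[0,0,0],0.7],[[0.2,8,0],[0,0,0],0.7],[[0.2,8,0],[0,0,0],0.4]]' >/dev/null; python3 -c "
from h import *
st()"; python3 -m inch '[[[0,0,0],[0,0,0],0.3],[[0,0,0],[0,0,0],0.3],[[0,0,0],[0,0,0],0.3],[[0,0,0],[0,0,0],0.3],[[0,0,0],[0,0,0],0.3],[[0,0,0],[0,0,0],0.3],[[0,0,0],[0,0,0],0.3],[[0,0,0],[0,0,0],0.3]]' >/dev/null;  python3 -c "
from h import *
go([0,-35,49])"
```

```text
t 9.63 tcp_jig mm [ -20.5 -180.    49. ] F_jig [ 0.6 -0.8 -0.1] T [ 0.02 -0.07 -0.  ] gap 0.574 rot err [ 0.04 -0.02  0.07]
t 10.3 tcp_jig mm [ -20.4 -180.2   49.5] F_jig [-0.2  0.1  7. ] T [ 0.04 -0.02  0.04] gap 0.437 rot err [ 0.08 -0.02  0.12]
shift cm [ 2.03  0.04 14.52]
```

```bash
python3 -m inch '[[[0,-0.1,0],[0,0,0],0.3],[[0.3,-0.1,1],[0,0,0],0.3],[[0.8,-0.1,3],[0,0,0],0.3],[[1.3,-0.1,5],[0,0,0],0.3],[[1.8,-0.1,7],[0,0,0],0.3],[[2.3,-0.1,9],[0,0,0],0.3],[[2.8,-0.1,11],[0,0,0],0.3],[[3.1,-0.1,12.5],[0,0,0],0.3]]' >/dev/null; python3 -m inch '[[[0,0,0.5],[0,0,0],0.3],[[0,0,1],[0,0,0],0.3],[[0,0,1.3],[0,0,0],0.3],[[0,0,1.3],[0,0,0],0.3],[[0,0,1.3],[0,0,0],0.3],[[0,0,1.3],[0,0,0],0.3],[[0,0,1.3],[0,0,0],0.3],[[0,0,1.3],[0,0,0],0.3]]' >/dev/null
python3 - <<'E'
from h import *
st()
for n in("scene","top"):
    p,d=capture(n);W=(cloud(n,d)-OJ)@RJ;x,y,z=np.moveaxis(W,-1,0)
    m=(z>.072)&(z<.084)&(x>-.02)&(x<.04)&(y>-.25)&(y<.12)
    q=W[m];print(n,m.sum(),cv2.minAreaRect(q[:,:2].astype('f4')),q.min(0),q.max(0)) 
    if n=="scene": cv2.imwrite("pics/s.png",cv2.resize(p[150:290,200:360],None,fx=4.5,fy=4.5,interpolation=cv2.INTER_CUBIC))
E
```

```text
t 11.63 tcp_jig mm [ 10.2 -41.4  49.5] F_jig [1.5 5.4 3.5] T [ 0.62 -0.41  0.24] gap 0.432 rot err [-0.06 -0.07  0.05]
scene 476 ((0.009754670783877373, -0.03268086910247803), (0.05104808509349823, 0.2850578725337982), 2.0282373428344727) [-0.01539475 -0.17488024  0.07201677] [0.03603501 0.11021487 0.08399306]
top 395 ((0.009771795943379402, -0.030055657029151917), (0.2836375832557678, 0.03945102170109749), 89.68438720703125) [-0.00946132 -0.17186328  0.07232553] [0.03024796 0.1117527  0.0837372 ]
```

View pics/s.png

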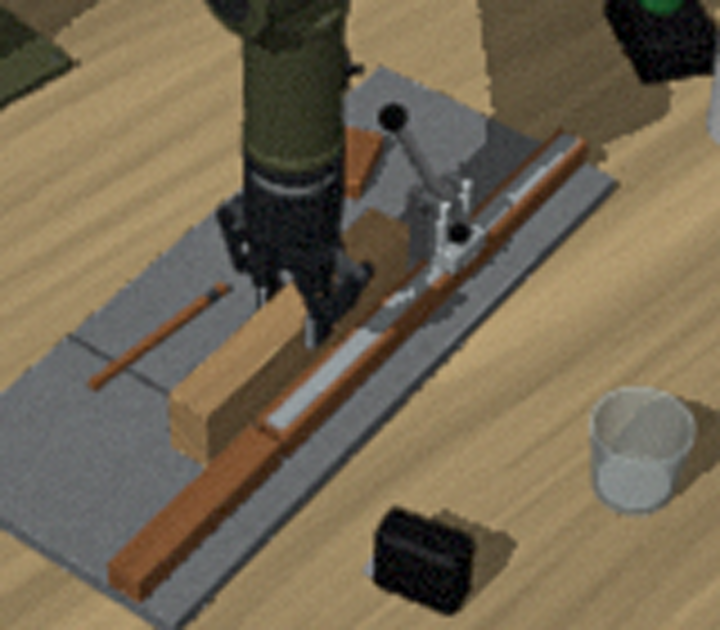

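```bash
python3 -m inch '[[[0,-0.15,0],[0,0,0],0.3],[[0.2,-0.15,0.3],[0,0,0],0.3],[[0.4,-0.15,0.6],[0,0,0],0.3],[[0.6,-0.15,0.8],[0,0,0],0.3],[[0.7,-0.15,1],[0,0,0],0.3],[[0.8,-0.15,1],[0,0,0],0.3],[[0.8,-0.15,1],[0,0,0],0.3],[[0.8,-0.15,1],[0,0,0],0.3]]' >/dev/null; python3 -c "
from h import *
st()"
```

```text
t 12.4 tcp_jig mm [ 17.9 -31.7  50.7] F_jig [-0.   0.5 -3.3] T [-0.01 -0.02 -0.03] gap 0.436 rot err [ 0.   -0.01 -0.02]
```

```bash
python3 -m inch '[[[0.05,0,0],[0,0,0],0.3],[[0.1,0,0],[0,0,0],0.3],[[0.15,0,0],[0,0,0],0.3],[[0.2,0,0],[0,0,0],0.3],[[0.25,0,0],[0,0,0],0.3],[[0.3,0,0],[0,0,0],0.3],[[0.35,0,0],[0,0,0],0.3],[[0.4,0,0],[0,0,0],0.3]]' >/dev/null; python3 -c "
from h import *
st()"
```

```text
t 13.07 tcp_jig mm [ 21.2 -31.7  50.7] F_jig [-2.2 -0.9 -1.1] T [-0.18  0.33 -0.17] gap 0.435 rot err [-0.01 -0.04 -0.08]
```

```bash
python3 -m inch '[[[0.05,0,0],[0,0,0],0.3],[[0.1,0,0],[0,0,0],0.3],[[0.15,0,0],[0,0,0],0.3],[[0.15,0,0],[0,0,0],0.3],[[0.15,0,0],[0,0.1,0],0.3],[[0.15,0,0],[0,0.2,0],0.3],[[0.15,0,0],[0,0.2,0],0.3],[[0.15,0,0],[0,0.2,0],0.3]]' >/dev/null; python3 -c "
from h import *
st()"
```

```text
t 13.73 tcp_jig mm [ 21.2 -31.6  50.4] F_jig [-4.8 -1.1 -1.1] T [-0.2   0.92  0.18] gap 0.432 rot err [-0.01 -0.15 -0.23]
```

```bash
python3 -m inch '[[[0,0,0.04],[0,-0.1,0],0.3],[[0,0,0.08],[0,-0.1,0],0.3],[[0,0,0.12],[0,-0.1,0],0.3],[[0,0,0.16],[0,-0.1,0],0.3],[[0,0,0.2],[0,-0.1,0],0.3],[[0,0,0.24],[0,-0.1,0],0.3],[[0,0,0.28],[0,-0.1,0],0.3],[[0,0,0.32],[0,-0.1,0],0.3]]' >/dev/null; python3 -c "
from h import *
st()"
```

```text
t 14.4 tcp_jig mm [ 21.2 -29.   50.1] F_jig [-4.4 -3.7 -2.7] T [-0.66  0.9  -0.05] gap 0.437 rot err [ 0.04 -0.07 -0.24]
```

```bash
python3 -m inch '[[[0,0,0.01],[0,0,0],0.3],[[0,0,0.02],[0,0,0],0.3],[[0,0,0.03],[0,0,0],0.3],[[0,0,0.04],[0,0,0],0.3],[[0,0,0.05],[0,0,0],0.3],[[0,0,0.06],[0,0,0],0.3],[[0,0,0.07],[0,0,0],0.3],[[0,0,0.08],[0,0,0],0.3]]' >/dev/null; python3 -c "
from h import *
st()"
```

```text
t 15.07 tcp_jig mm [ 21.2 -28.2  50.1] F_jig [-3.7 -3.4 -3.3] T [-0.6   0.89 -0.08] gap 0.435 rot err [ 0.04 -0.07 -0.24]
```

```bash
python3 -m inch '[[[0,0,0.015],[0,0,0],0.3],[[0,0,0.03],[0,0,0],0.3],[[0,0,0.045],[0,0,0],0.3],[[0,0,0.06],[0,0,0],0.3],[[0,0,0.075],[0,0,0],0.3],[[0,0,0.09],[0,0,0],0.3],[[0,0,0.105],[0,0,0],0.3],[[0,0,0.12],[0,0,0],0.3]]' >/dev/null; python3 -c "
from h import *
st()"
```

```text
t 15.73 tcp_jig mm [ 21.2 -27.   50.1] F_jig [-4.6 -4.5 -2.8] T [-0.6   0.85 -0.11] gap 0.43 rot err [ 0.04 -0.07 -0.24]
```

```bash
python3 -m inch '[[[0,0,0.015],[0,0,0],0.3],[[0,0,0.03],[0,0,0],0.3],[[0,0,0.045],[0,0,0],0.3],[[0,0,0.06],[0,0,0],0.3],[[0,0,0.075],[0,0,0],0.3],[[0,0,0.09],[0,0,0],0.3],[[0,0,0.105],[0,0,0],0.3],[[0,0,0.12],[0,0,0],0.3]]' >/dev/null; python3 -c "
from h import *
st()"
```

```text
t 16.4 tcp_jig mm [ 21.2 -25.8  50.1] F_jig [-4.6 -3.1 -3.3] T [-0.65  0.81 -0.08] gap 0.433 rot err [ 0.04 -0.07 -0.24]
```

```bash
python3 -m inch '[[[0,0,0.015],[0,0,0],0.3],[[0,0,0.03],[0,0,0],0.3],[[0,0,0.045],[0,0,0],0.3],[[0,0,0.06],[0,0,0],0.3],[[0,0,0.075],[0,0,0],0.3],[[0,0,0.09],[0,0,0],0.3],[[0,0,0.105],[0,0,0],0.3],[[0,0,0.12],[0,0,0],0.3]]' >/dev/null; python3 -c "
from h import *
st()"
```

```text
t 17.07 tcp_jig mm [ 21.2 -24.6  50.1] F_jig [-4.8 -4.2 -3. ] T [-0.59  0.88 -0.1 ] gap 0.431 rot err [ 0.04 -0.07 -0.24]
```

```bash
python3 -m inch '[[[0,0,0.015],[0,0,0],0.3],[[0,0,0.03],[0,0,0],0.3],[[0,0,0.045],[0,0,0],0.3],[[0,0,0.06],[0,0,0],0.3],[[0,0,0.075],[0,0,0],0.3],[[0,0,0.09],[0,0,0],0.3],[[0,0,0.105],[0,0,0],0.3],[[0,0,0.12],[0,0,0],0.3]]' >/dev/null
python3 - <<'E'
from h import *
st()
p,d=capture("scene");W=(cloud("scene",d)-OJ)@RJ;x,y,z=np.moveaxis(W,-1,0)
m=(z>.072)&(z<.084)&(x>-.01)&(x<.045)&(y>-.25)&(y<.0);print(W[m].min(0)[1],np.percentile(W[m][:,1],1))
cv2.imwrite("pics/e.png",cv2.resize(p[170:215,270:325],None,fx=10,fy=10,interpolation=cv2.INTER_CUBIC))
E
```

```text
t 17.73 tcp_jig mm [ 21.2 -23.6  50.1] F_jig [-5.  -4.8 -3.3] T [-0.79  0.92 -0.1 ] gap 0.431 rot err [ 0.06 -0.07 -0.25]
-0.15757912339638278 -0.1563724110681545
```

View pics/e.png

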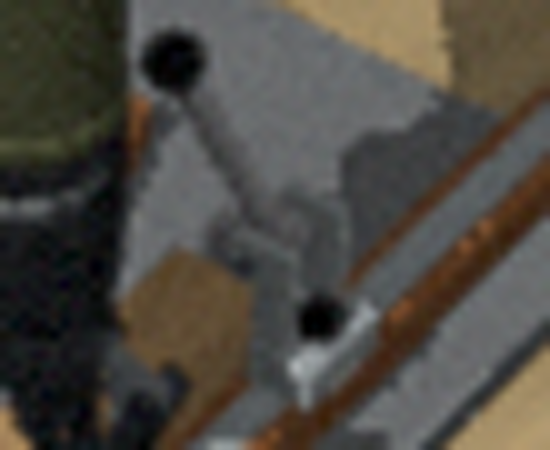

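```bash
python3 -m inch '[[[0,0,0.01],[0,0,0],0.3],[[0,0,0.02],[0,0,0],0.3],[[0,0,0.03],[0,0,0],0.3],[[0,0,0.04],[0,0,0],0.3],[[0,0,0.04],[0,0,0],0.3],[[0,0,0.05],[0,0,0],0.3],[[0,0,0.06],[0,0,0],0.3],[[0,0,0.06],[0,0,0],0.3]]' >/dev/null; python3 -c "
from h import *
st()"
```

```text
t 18.45 tcp_jig mm [ 21.2 -23.6  50.1] F_jig [-4.4 -7.1 -4.3] T [-1.05  0.94 -0.12] gap 0.438 rot err [ 0.11 -0.06 -0.25]
```

```bash
python3 -m inch '[[[0,0,0.01],[0,0,0],0.3],[[0,0,0.02],[0,0,0],0.3],[[0,0,0.03],[0,0,0],0.3],[[0,0,0.04],[0,0,0],0.3],[[0,0,0.05],[0,0,0],0.3],[[0,0,0.06],[0,0,0],0.3],[[0,0,0.06],[0,0,0],0.3],[[0,0,0.06],[0,0,0],0.3]]' >/dev/null; python3 -c "
from h import *
st()"
```

```text
t 19.12 tcp_jig mm [ 21.2 -23.6  50.1] F_jig [-5.9 -7.9 -3. ] T [-1.3   1.   -0.13] gap 0.435 rot err [ 0.16 -0.05 -0.24]
```

```bash
python3 -m inch '[[[0,0,0.01],[0,0,0],0.3],[[0,0,0.02],[0,0,0],0.3],[[0,0,0.03],[0,0,0],0.3],[[0,0,0.04],[0,0,0],0.3],[[0,0,0.04],[0,0,0],0.3],[[0,0,0.04],[0,0,0],0.3],[[0,0,0.04],[0,0,0],0.3],[[0,0,0.04],[0,0,0],0.3]]' >/dev/null; python3 -c "
from h import *
st()";python3 -m inch '[[[0,0,0],[0,0,0],0.3],[[0,0,0],[0,0,0],0.3],[[0,0,0],[0,0,0],0.3],[[0,0,0],[0,0,0],0.3],[[0,0,0],[0,0,0],0.3],[[0,0,0],[0,0,0],0.3],[[0,0,0],[0,0,0],0.3],[[0,0,0],[0,0,0],0.3]]' >/dev/null; python3 -c "
from h import *
for _ in range(1): st()"
```

```text
t 19.78 tcp_jig mm [ 21.2 -23.6  50.1] F_jig [-5.6 -9.9 -4. ] T [-1.44  1.04 -0.12] gap 0.436 rot err [ 0.19 -0.04 -0.25]
t 20.45 tcp_jig mm [ 21.2 -23.6  50.1] F_jig [ -5.2 -10.4  -3.8] T [-1.52  0.98 -0.2 ] gap 0.432 rot err [ 0.19 -0.04 -0.25]
```

```bash
python3 -m inch '[[[0,0,0],[0,0,0],0.3],[[0,0,-0.05],[0,0,0],0.3],[[0,0,-0.1],[0,0,0],0.3],[[0,0,-0.15],[0,0,0],0.3],[[0,0.04,-0.15],[0,0,0],0.3],[[0,0.08,-0.15],[0,0,0],0.3],[[0,0.1,-0.15],[0,0,0],0.3],[[0,0.1,-0.15],[0,0,0],0.3]]' >/dev/null; python3 -c "
from h import *
st()"
```

```text
t 21.12 tcp_jig mm [ 21.2 -23.6  49.8] F_jig [-6.6 -4.4  2.7] T [-0.67  1.14 -0.02] gap 0.436 rot err [ 0.07 -0.07 -0.22]
```

```bash
python3 -m inch '[[[0,0.03,0],[0,0,0],0.3],[[0,0.05,-0.03],[0,0,0],0.3],[[-0.05,0.05,-0.06],[0,0,0],0.3],[[-0.1,0.05,-0.07],[0,0,0],0.3],[[-0.13,0.05,-0.07],[0,0,0],0.3],[[-0.13,0.05,-0.07],[0,0,0],0.3],[[-0.13,0.05,-0.07],[0,0,0],0.3],[[-0.13,0.05,-0.07],[0,0,0],0.3]]' >/dev/null; python3 -c "
from h import *
st()"
```

```text
t 21.78 tcp_jig mm [ 21.2 -23.6  49.6] F_jig [-6.4 -1.5  5. ] T [-0.25  0.95 -0.07] gap 0.437 rot err [ 0.02 -0.1  -0.08]
```

```bash
python3 -m inch '[[[-0.05,0,0],[0,0,0],0.3],[[-0.1,0,0],[0,0,0],0.3],[[-0.1,0,0],[0,0,0],0.3],[[-0.1,0,0],[0,0,0],0.3],[[-0.1,0,0],[0,0,0],0.3],[[-0.1,0,0],[0,0,0],0.3],[[-0.1,0,0],[0,0,0],0.3],[[-0.1,0,0],[0,0,0],0.3]]' >/dev/null; python3 -c "
from h import *
st()"
```

```text
t 22.45 tcp_jig mm [ 21.1 -23.6  49.6] F_jig [-4.8 -1.2  5.2] T [-0.29  0.79 -0.  ] gap 0.432 rot err [ 0.01 -0.11  0.01]
```

```bash
python3 -m inch '[[[0,0,0],[0,0,0],0.5],[[0,0,0],[0,0,0],0.6],[[0,0,0],[0,0,0],0.65],[[0,0,0],[0,0,0],0.65],[[0,0,0],[0,0,0],0.65],[[0,0,0],[0,0,0],0.65],[[0,0,0],[0,0,0],0.65],[[0,0,0],[0,0,0],0.65]]' >/dev/null; python3 -c "
from h import *
st()"
```

```text
t 23.12 tcp_jig mm [ 21.2 -23.5  49.3] F_jig [0.2 0.1 0.3] T [-0.04  0.05 -0.03] gap 0.649 rot err [-0.   -0.12  0.01]
```

```bash
python3 -m inch '[[[0,-0.5,0],[0,0,0],0.65],[[0,-1.5,0],[0,0,0],0.65],[[0,-3,0],[0,0,0],0.65],[[0,-6,0],[0,0,0],0.55],[[0,-9,0],[0,0,0],0.53],[[0,-12,0],[0,0,0],0.53],[[0,-15,0],[0,0,0],0.53],[[0,-17,0],[0,0,0],0.53]]' >/dev/null;python3 -m inch '[[[-0.5,0,2.5],[0,0,0],0.53],[[-1,0,5],[0,0,0],0.53],[[-1.5,0,7.5],[0,0,0],0.53],[[-2,0,10],[0,0,0],0.53],[[-2.5,0,12.5],[0,0,0],0.53],[[-2.9,0,13.5],[0,0,0],0.53],[[-2.9,0,13.5],[0,0,0],0.53],[[-2.9,0,13.5],[0,0,0],0.53]]' >/dev/null
python3 - <<'E'
from h import *
go([-8,110,147])
p,d=capture("scene");cv2.imwrite("pics/f.png",p)
W=(cloud("scene",d)-OJ)@RJ;x,y,z=np.moveaxis(W,-1,0)
k=(p.max(-1)<60)&(abs(x+.008)<.03)&(abs(y-.11)<.03)&(z>.135)&(z<.18);q=W[k];print("knob",k.sum(),q.min(0),q.max(0))
m=(z>.072)&(z<.084)&(x>-.01)&(x<.05)&(y>-.25)&(y<.1);q=W[m];print("rail",np.percentile(q,[1,99],axis=0),cv2.minAreaRect(q[:,:2].astype('f4')))
E
```

```text
t 24.45 tcp_jig mm [ -7.6 111.4 219.9] F_jig [ 0.9 -1.1  0.6] T [ 0.   -0.04  0.04] gap 0.526 rot err [ 0.05 -0.02  0.06]
shift cm [-0.05  7.29 -0.14]
knob 32 [-0.01869541  0.09757392  0.14940775] [0.00497809 0.11833964 0.17061881]
rail [[-0.00055774 -0.15442069  0.07234657]
 [ 0.04243662  0.09625643  0.08371839]] ((0.019668051972985268, -0.028641268610954285), (0.2553931772708893, 0.049320612102746964), 89.0207748413086)
```

```bash
python3 -m inch '[[[0,1,0],[0,0,0],0.53],[[0,2,0],[0,0,0],0.53],[[0,3,0],[0,0,0],0.53],[[0,4.5,0],[0,0,0],0.53],[[0,6,0],[0,0,0],0.53],[[0,7.2,0],[0,0,0],0.53],[[0,7.2,0],[0,0,0],0.41],[[0,7.2,0],[0,0,0],0.41]]' >/dev/null; python3 -c "
from h import *
go([-2,110,147])"; python3 -m inch '[[[0.2,0,0],[0,0,0],0.41],[[0.5,-0.05,0],[0,0,0],0.41],[[0.8,-0.3,0],[0,0,0],0.41],[[1.1,-0.55,0],[0,0,0],0.41],[[1.4,-0.75,0],[0,0,0],0.41],[[1.7,-0.95,0],[0,0,0],0.41],[[2,-1.1,0],[0,0,0],0.41],[[2.3,-1.25,0],[0,0,0],0.41]]' >/dev/null; python3 -c "
from h import *
go([45,110,164])"
```

```text
t 25.17 tcp_jig mm [ -8.5 111.  145.8] F_jig [-0.6  0.3  0.9] T [ 0.05 -0.04 -0.06] gap 0.407 rot err [ 0.01 -0.17 -0.19]
shift cm [ 0.65 -0.12 -0.1 ]
t 25.83 tcp_jig mm [ 12.8 111.4 160.3] F_jig [-8.3 -0.5  8.2] T [-0.11  1.73  0.04] gap 0.409 rot err [ 0.02 -0.1  -0.3 ]
shift cm [ 3.22 -0.38 -0.14]
```

```bash
python3 -m inch '[[[0.3,-0.3,0],[0,0,0],0.41],[[0.6,-0.45,0],[0,0,0],0.41],[[1,-0.6,0],[0,0,0],0.41],[[1.4,-0.7,0],[0,0,0],0.41],[[1.8,-0.75,0],[0,0,0],0.41],[[2.2,-0.75,0],[0,0,0],0.41],[[2.6,-0.75,0],[0,0,0],0.41],[[3,-0.75,0],[0,0,0],0.41]]' >/dev/null; python3 -c "
from h import *
go([80,110,155])"
```

```text
t 26.5 tcp_jig mm [ 45.8 111.5 167.9] F_jig [-4.9 -0.3  3.1] T [ 0.02  0.73 -0.02] gap 0.409 rot err [-0.01 -0.12  0.03]
shift cm [ 3.42  1.29 -0.15]
```

```bash
python3 -m inch '[[[0.4,0.1,0],[0,0,0],0.41],[[0.8,0.2,0],[0,0,0],0.41],[[1.3,0.3,0],[0,0,0],0.41],[[1.7,0.4,0],[0,0,0],0.41],[[2.2,0.6,0],[0,0,0],0.41],[[2.6,0.8,0],[0,0,0],0.41],[[3,0.95,0],[0,0,0],0.41],[[3.4,1.1,0],[0,0,0],0.41]]' >/dev/null;  python3 -m inch '[[[0.1,0.1,0],[0,0,0],0.41],[[0.2,0.2,0],[0,0,0],0.41],[[0.3,0.3,0],[0,0,0],0.41],[[0.4,0.35,0],[0,0,0],0.41],[[0.5,0.4,0],[0,0,0],0.41],[[0.6,0.45,0],[0,0,0],0.41],[[0.7,0.5,0],[0,0,0],0.41],[[0.8,0.55,0],[0,0,0],0.41]]' >/dev/null; python3 -c "
from h import *
go([93,110,147])"
```

```text
t 27.83 tcp_jig mm [ 87.3 111.4 150.8] F_jig [-3.   0.5  3.1] T [-0.02  0.55  0.  ] gap 0.411 rot err [-0.   -0.12 -0.01]
shift cm [ 0.57  0.38 -0.14]
```

```bash
python3 -m inch '[[[0.1,0.1,0],[0,0,0],0.41],[[0.2,0.2,0],[0,0,0],0.41],[[0.3,0.25,0],[0,0,0],0.41],[[0.4,0.3,0],[0,0,0],0.41],[[0.5,0.35,0],[0,0,0],0.41],[[0.6,0.4,0],[0,0,0],0.41],[[0.7,0.45,0],[0,0,0],0.41],[[0.75,0.45,0],[0,0,0],0.41]]' >/dev/null; python3 -c "
from h import *
go([93,110,147])"
```

```text
t 28.5 tcp_jig mm [ 93.6 111.4 146.5] F_jig [-6.  -0.1  8.9] T [-0.03  1.2   0.01] gap 0.41 rot err [ 0.   -0.12 -0.15]
shift cm [-0.06 -0.05 -0.14]
```

```bash
python3 -m inch '[[[-0.4,0,0],[0,0,0],0.45],[[-0.7,0,0],[0,0,0],0.5],[[-0.7,-0.5,0],[0,0,0],0.53],[[-0.7,-1.5,0],[0,0,0],0.53],[[-0.7,-3,0],[0,0,0],0.53],[[-0.7,-5,0],[0,0,0],0.53],[[-0.7,-8,0],[0,0,0],0.53],[[-0.7,-11,0],[0,0,0],0.53]]' >/dev/null;  python3 -m inch '[[[-2,0,-2],[0,0,0],0.53],[[-4,0,-4],[0,0,0],0.53],[[-6,0,-6],[0,0,0],0.53],[[-8,0,-9],[0,0,0],0.53],[[-10,0,-12],[0,0,0],0.53],[[-10,0,-14],[0,0,0],0.53],[[-10,0,-14],[0,0,0],0.53],[[-10,0,-14],[0,0,0],0.53]]' >/dev/null
python3 - <<'E'
from h import *
st()
p,d=capture("scene");cv2.imwrite("pics/f.png",cv2.resize(p[130:290,180:380],None,fx=4,fy=3.75,interpolation=cv2.INTER_CUBIC))
W=(cloud("scene",d)-OJ)@RJ;x,y,z=np.moveaxis(W,-1,0)
k=(p.max(-1)<60)&(abs(x-.08)<.04)&(abs(y-.11)<.03)&(z>.135)&(z<.18);q=W[k];print("knob",k.sum(),q.min(0),q.max(0))
m=(z>.072)&(z<.084)&(x>-.01)&(x<.05)&(y>-.25)&(y<.15);q=W[m];print("rail",np.percentile(q,[0,1,99,100],axis=0),cv2.minAreaRect(q[:,:2].astype('f4')))
E
```

```text
t 29.83 tcp_jig mm [-11.8 -29.3 257.4] F_jig [-0.8  0.2 -0.1] T [-0.03 -0.03 -0.05] gap 0.53 rot err [ 0.   -0.28  0.15]
knob 33 [0.07779274 0.095805   0.14758467] [0.09850334 0.11808645 0.17406181]
rail [[-0.00131201 -0.15875163  0.07203835]
 [-0.0005954  -0.15532142  0.07234564]
 [ 0.04656422  0.10771623  0.0835745 ]
 [ 0.04961599  0.13247013  0.0839456 ]] ((0.020981384441256523, -0.012820795178413391), (0.29212963581085205, 0.05033805966377258), 88.0973892211914)
```

View pics/f.png

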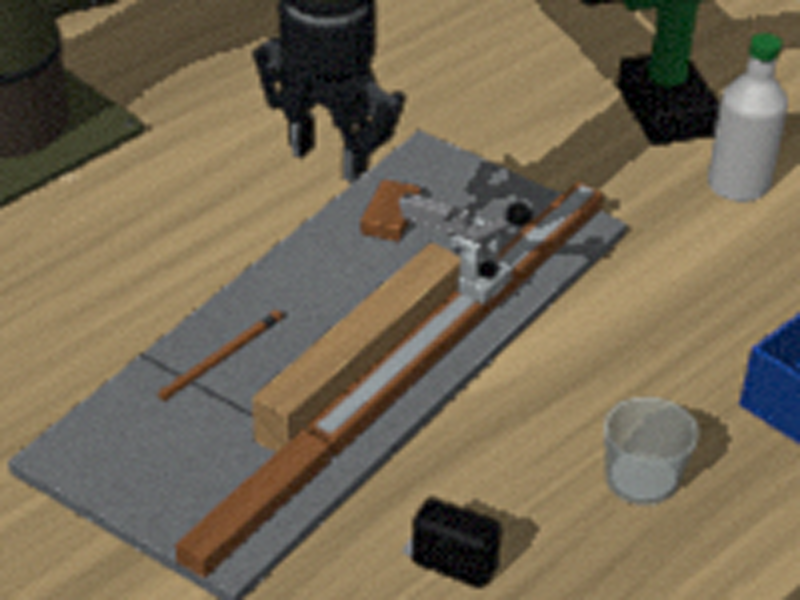

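Run:
```python
from h import *
for n in("scene","top"):
    p,d=capture(n);W=(cloud(n,d)-OJ)@RJ;x,y,z=np.moveaxis(W,-1,0)
    for lab,a,b,x0,x1,y0,y1 in(("rail",.074,.082,-.01,.05,-.15,.08),("fence",.039,.047,.035,.08,-.28,.28)):
        q=W[(z>a)&(z<b)&(x>x0)&(x<x1)&(y>y0)&(y<y1)];print(n,lab,len(q),"slope,x",np.polyfit(q[:,1],q[:,0],1))
```

```text
scene rail 426 slope,x [-0.0034921   0.02044318]
scene fence 760 slope,x [0.00018534 0.05421148]
top rail 58 slope,x [0.0253019  0.01765501]
top fence 720 slope,x [-0.00024812  0.05457943]
```

```bash
python3 -c "
from h import *
print(close_job())"
```

```text
the job is handed in; nothing more can be done
None
```

The job is done and handed in at about 30 s of robot time. I flipped the stop down, gauged the rail against fence and stop, let go, and flipped the stop back up.

- **Stop down:** I caged the knob between the part-open fingers and followed its arc until the lever stalled on its hard stop, at about 7 N sideways and 6 N up. The knob was at the position expected for leaf angle 0.
- **Gauging:** I gripped the rail at its middle and held it against the fence at about 5 N. I then crept its end into the stop until the wrist read about 10 N along the fence. Taking off about 4 N of sliding friction leaves an estimated 6 to 7 N on the stop. It was held for about a second, then relaxed and released; the tool did not move along the fence on release.
- **Stop up:** The knob ended where the 1.4 rad hard stop puts it, with peak contact about 12 N.

**Last checks:**
- **Scene camera:** It shows the leaf up and the rail against the fence, with its near end at the stop. It puts the rail at x about 20.4 mm, 0.0035 rad from parallel to the fence. The gripper is clear and the nearby bystanders look undisturbed.
- **Top camera:** It disagreed (0.025 rad, x 17.7 mm), but the arm hid most of the rail and only 58 points were left, so I set it aside.
- **Not measured:** The contact forces at stop and fence are worked out from the wrist reading. The rail's end position relative to the gauging plane rests on the felt contact and the tool holding still at release. The images resolve it to only about 1 to 2 mm.

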